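# Spin the index wheel and brake it at its tab

## Robot

A 6-joint arm with a two-finger parallel gripper is mounted at the origin on a cart in front of the work surface, level with it; the furniture and walls round the work are solid. World frame = base frame: x ahead of the robot, y to its left, z up, the work surface at z = 0. Lengths are in m, angles in rad, forces in N, time in s.
With the tool pointing down it reaches from about 0.325 to 0.85 m from the base axis. Payload 4.4 kg.
Tool frame: the origin (TCP) lies on the centre line of the jaws, within the pads' length; the fingertips stand 14 mm ahead of it and the grasp point (between the pads) lies 5 mm behind it; z points along the fingers, y is the line along which they close (so a half turn about z gives the same grasp; the last joint's range is limited). The gripper opens to 94 mm and grips with 3 to 60 N. Pads are 16 mm wide; open, the fingers measure 119 mm over their backs; the gripper's body (75 mm by 177 mm) begins 78 mm behind the grasp point.
Start: joints at [1.01, 0.207, 1.542, -0, 1.393, -0.15], TCP at [0.23, 0.527, 0.219] pointing down, gripper open.
Joint ranges: [-2.73, 2.73], [-0.86, 2.22], [0.23, 2.46], [-1.11, 4.25], [0.08, 2.63], [-2.82, 2.82]. Speed limits (rad/s): [2.79, 2.79, 3.14, 3.14, 3.14, 3.14].

## Interface

Orientations are given as a unit quaternion [x, y, z, w].
In Python, from plant import sense, capture, camera_info, hand_in gives the robot as it stands. The module is installed in compiled form; this text tells all that it offers.
- The arm moves only by the tool send_rows, never from a script. Its argument "targets" is a list of rows, each a list of 3 entries, a list of its own where there are three numbers: the shift along the tool's x, y, z in mm, then the turn about the tool's z in degrees, then the opening, from 0 (shut) to 1 (fully open). A call has 1 to 12 rows; each row is the pose to reach, as a shift and turn from the pose commanded when the call began, along the tool's axes at that moment; what a row does not reach only later rows make up. A row lasts 1/8 s, in which the tool goes at most 62.5 mm and 10.7 degrees, less where a joint would pass 70% of its speed; a pose out of reach is approached as far as the arm can. A call with a gripper value outside its range is refused whole. The fingers move at their own pace and stop on an object; the grip force is fixed at half the most. Time passes only in rows, so rows that repeat a pose let the fingers close. It gives the time, the measured TCP pose, the force, the opening and the grip force at its end, in the units of the state.
- sense(): the state, without advancing time (a new reading comes with each control period).
- capture(name): name is "side" or "top"; returns the picture (384x512x3 uint8, blue, green, red); there is no depth.
- camera_info(name): a dict with "mtx" (3x3 intrinsics, pixels), "R" (3x3) and "t" (3): a world point X has camera coordinates R X + t. Camera axes: x right, y down, z forward; pixel columns grow to the right and rows downward; lengths in m; the calibration is good to about 2 mm. A picture is of the moment at which its call begins. camera_info takes no time and is no camera call.
- hand_in(): hands the job in; it is judged then, once.
The state is a dict: "clock": time; "qpos": joint angles; "qd": joint speeds; "joint_torque": joint torques, N m; "position": TCP position; "tool_rot": TCP orientation; "force": force on the tool from outside, world axes, zero at the start; "wrist_torque": the same for the moment, N m; "gripper_width": finger opening in m; "grasp_force": force on a finger pad.
Only numpy, scipy, OpenCV 4.12 (cv2) and the standard library are available. Lean on these libraries where they do the work, as an engineer would, in place of code of your own. Each camera call takes 0.05 s, during which the arm holds its last target. There are 200 camera calls.

## Task

Check the bearing of the index wheel without gripping anything: with a fingertip against the peg, flick the steel disc spinning anticlockwise (seen from above) at a turn in four seconds or faster, take the finger away and, without touching the peg again, let it sweep past the fixed index tab at least once. On a later pass, while it still turns well, brake the disc with a fingertip pressed on its flat face, not by catching the peg, so that it stops in one go with the peg in front of the tab, within the tab's width. Then lift off and leave it standing there; do not shove or lift the things lying about.

Things in the scene. Friction and masses are not known exactly. Their poses are not given: they have to be found in the camera images.
- indexer: fixed grey round casting, foot 160 mm across, that carries the wheel; origin on the bench under the wheel's upright axis; its own -x points to the index tab. It is screwed down
- wheel (a joint): turning angle of the wheel (rad), counted on over several turns, no stops; grows anticlockwise seen from above; peg exactly in front of the tab at 0, 6.283, 12.566, ...; always starts between -1.6 and -0.5. Very free ball bearing: left alone the wheel loses only 0.05 to 0.12 rad/s of speed each second and runs on for more than a full turn; 5 N of fingertip pressure on the face stops it almost at once (within 0.1 s)
- disc_center (a point): centre of the upper face of the wheel's disc, on the axis, 48 mm above the bench. The disc: steel disc of the wheel, 180 mm across and 12 mm thick, about 1.5 kg, moment of inertia about 0.006 kg m2, with fine black divisions at the rim and a hub cap 26 mm across standing 7 mm above its face. Its flat upper face is 48 mm above the bench. Between hub cap and peg circle the face is bare (radius 13 to 68 mm): brake there
- peg_foot (a point): foot of the peg: dark steel peg standing upright on the disc 76 mm from the axis, the only one, 12 mm thick (16 mm at the very foot), 36 mm tall. The point lies at the centre of the peg at the level of the disc's face, 48 mm above the bench
- index_point (a point): the point of the peg circle in front of the middle of the index tab, 76 mm from the axis, 48 mm above the bench: here the peg's foot shall stop. The tab is a small fixed aluminium plate just outside the disc's rim, 36 mm wide along the rim, flush with the face, with a black line at its middle, on an arm of the casting
- bolt: loose bystander: steel bolt 60 mm tall standing on its head, origin at its underside
- nut: loose bystander: steel hexagon nut 25 mm wide, 13 mm high
- rebar: loose bystander: ribbed steel bar sample 85 mm long, 17 mm thick, lying
- round_block: loose bystander: flat round steel block 60 mm across, 16 mm high
- square_block: loose bystander: flat square steel block 60 mm wide, 12 mm high
- magnet: loose bystander: pot magnet with a knob, 32 mm across, 27 mm high

How it is judged:
On the way, in this order (a step that is already met when the one before it is completed fails the run):
1. the wheel spins free, untouched, anticlockwise at 1.3 rad/s or more (velocity of joint wheel above 1.3 rad/s and contact force between the arm and wheel_c0 below 0.02 N and contact force between the arm and wheel_c2 below 0.02 N), for 0.2 s.
2. the peg has swept past the tab and half a turn on, the wheel still spinning untouched (value of joint wheel above 3 rad and velocity of joint wheel above 0.3 rad/s and contact force between the arm and wheel_c0 below 0.02 N and contact force between the arm and wheel_c2 below 0.02 N), for 0.2 s.
3. the disc stands under the fingertip with the peg in front of the tab (contact force between the fingers and wheel_c0 above 0.2 N and velocity of joint wheel between -0.05 and 0.05 rad/s and distance between peg_foot and index_point below 0.02 m), for 0.1 s.
At the end, for the whole second after the job is handed in: The wheel stands still, the centre of the peg's foot within 20 mm of the index point (15 degrees either way), at least one pass of the tab after the first; the finger is off the wheel (distance between peg_foot and index_point below 0.02 m and value of joint wheel above 5 rad and velocity of joint wheel between -0.05 and 0.05 rad/s); the robot touches nothing.
It fails at once if the wheel was left to run down by itself (untouched and slower than 0.2 rad/s with the peg away from the tab) (value of joint wheel above 3 rad and velocity of joint wheel below 0.2 rad/s and contact force between the arm and wheel_c0 below 0.02 N and distance between peg_foot and index_point above 0.02 m).
It fails at once if once well past its first pass (joint above 2), the wheel came to a stand with the peg away from the tab (value of joint wheel above 2 rad and velocity of joint wheel below 0.03 rad/s and distance between peg_foot and index_point above 0.02 m).
It fails at once if the peg was touched after the wheel had been let go (joint above 3) (value of joint wheel above 3 rad and contact force between the arm and wheel_c2 above 0.3 N).
It fails at once if the peg was taken between the fingers (horizontal distance between the grasp point and peg_foot below 0.007 m and height (world z) of the grasp point below 0.11 m and contact force between the fingers and wheel_c2 above 0.5 N).
It fails at once if a bystander was shoved or lifted (moved over 25 mm) (distance of any of bolt, nut, rebar, round_block, square_block, magnet from where it was at the start of the episode above 0.025 m).
It also fails if it takes over 48 s, if anything falls off the work surface, if the arm or the gripper's body presses on something with over 40 N, if the wrist force passes 120 N, or if a joint passes its speed limit or range.

## Working session

There is one attempt and no reset: what is moved stays moved. The work goes in short steps, Python scripts to look and compute and a tool call to move; the robot and the scene stay as the last step left them, time stands still between calls to the robot, and variables do not carry over. Pictures are saved under pics/ and viewed, at most 10 in all, crops included, and the job is handed in when it is done.

Besides the shell and the picture viewer there is one more tool, called after "Call:" by a JSON object that holds its "method" and its "body", one argument or row to a line. send_rows: Moves the arm, as the interface text tells. Its arguments: {"type":"object","properties":{"targets":{"type":"array","items":{"type":"array"}}},"required":["targets"]}

```bash
mkdir -p pics; python3 - <<'E'
from plant import *
import cv2,numpy as np
s=sense();print(s['clock'],s['position'],s['tool_rot'],s['gripper_width'])
for n in("top","side"):
    cv2.imwrite(f"pics/{n}0.png",capture(n)); c=camera_info(n);print(n,np.round(c['mtx'],1).tolist(),(-c['R'].T@c['t']).round(3),c['R'].round(3).tolist())
E
```

```text
0.0 [0.22922395 0.52646911 0.21829541] [ 2.03966770e-01  9.78977133e-01 -1.08263510e-03 -3.98343647e-04] 0.09419170518800773
top [[347.0, 0.0, 253.7], [0.0, 347.0, 195.6], [0.0, 0.0, 1.0]] [ 0.394 -0.218  0.91 ] [[-0.008, -1.0, 0.005], [-0.98, 0.006, -0.199], [0.199, -0.007, -0.98]]
side [[456.2, 0.0, 256.1], [0.0, 456.2, 192.7], [0.0, 0.0, 1.0]] [ 0.168 -0.941  0.456] [[0.876, -0.483, 0.011], [-0.196, -0.377, -0.905], [0.441, 0.79, -0.425]]
```

View pics/top0.png

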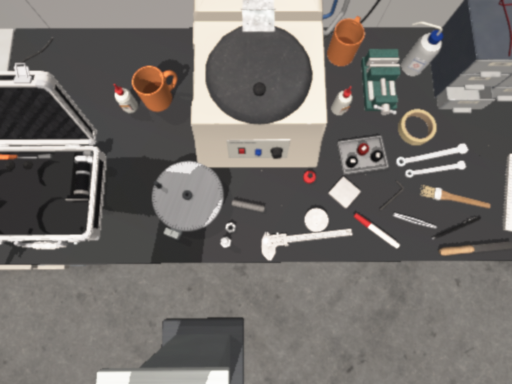

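View pics/side0.png

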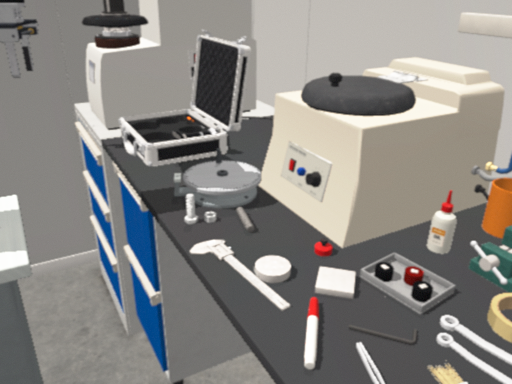

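The top view shows the disc at about (188,196), the tab at about (173,234) and the peg near (158,186). In the side view the disc is at about (222,183). I'll measure these next.

```bash
cat > h.py <<'E'
import numpy as np,cv2
from plant import *
def ray(n,px,z):
    c=camera_info(n);d=c['R'].T@np.linalg.solve(c['mtx'],[px[0],px[1],1.]);o=-c['R'].T@c['t']
    return o+d*(z-o[2])/d[2]
def proj(n,X):
    c=camera_info(n);p=c['mtx']@(c['R']@np.array(X)+c['t']);return p[:2]/p[2]
E
python3 - <<'E'
from h import *
im=cv2.imread('pics/top0.png')
g=im[150:250,140:240];cv2.imwrite('pics/crop0.png',cv2.resize(g,(600,600),interpolation=cv2.INTER_CUBIC))
g=cv2.cvtColor(im,cv2.COLOR_BGR2GRAY)
m=(g>90).astype(np.uint8);m=cv2.morphologyEx(m,cv2.MORPH_OPEN,np.ones((3,3)))
for c in cv2.findContours(m,0,2)[0]:
    x,y,w,h=cv2.boundingRect(c)
    if 140<x+w/2<240 and 150<y+h/2<255 and len(c)>5: print((x,y,w,h),cv2.fitEllipse(c) , ray('top',(x+w/2,y+h/2),.048))
for p in[(188,196),(173,234),(158,186)]:print(p,ray('top',p,.048))
E
```

```text
(220, 237, 12, 11) ((224.95314025878906, 242.1338653564453), (11.124541282653809, 12.07154655456543), 100.83106994628906) [ 0.45211492 -0.15472889  0.048     ]
(225, 222, 11, 11) ((229.9614715576172, 226.87705993652344), (9.913227081298828, 11.262974739074707), 97.06847381591797) [ 0.4890938  -0.16561364  0.048     ]
(188, 196) [ 0.56975123 -0.0576088   0.048     ]
(173, 234) [ 0.47398136 -0.02338682  0.048     ]
(158, 186) [0.59623041 0.01945206 0.048     ]
```

View pics/crop0.png

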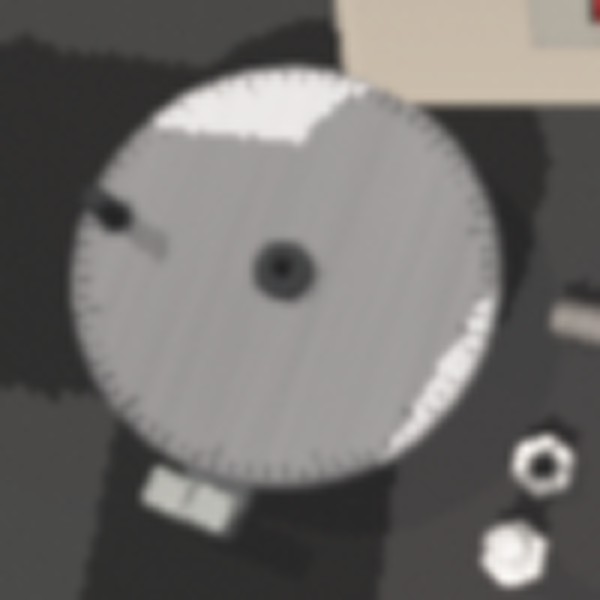

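```bash
python3 - <<'E'
from h import *
f=lambda u,v:((u+.5)/6-.5+140,(v+.5)/6-.5+150)
C=ray('top',f(287,277),.048);T=ray('top',f(192,498),.048);P=ray('top',f(120,219),.048);Pt=ray('top',f(98,202),.084)
H=ray('top',f(285,270),.055)
L,R_=ray('top',f(72,277),.048),ray('top',f(502,277),.048)
print('C',C,'hub',H,'tab',T,'peg',P,Pt,'diam',np.linalg.norm(L-R_),'rP',np.linalg.norm(P-C),'rT',np.linalg.norm(T-C))
a=lambda p:np.arctan2(*(p-C)[1::-1])
print('angles',a(T),a(P),a(Pt),'wheel',(a(P)-a(T)+np.pi)%(2*np.pi)-np.pi)
print('side pred C',proj('side',C),'peg top',proj('side',[*P[:2],.084]))
for p in[(196,165),(322,165)]:print('oven bottom',ray('top',p,0))
for p in[(194,122),(326,122),(194,20)]:
  for z in(.15,.2,.25):print('oven top',p,ray('top',p,z).round(3))
print('case',ray('top',(105,150),.06),ray('top',(98,240),.06))
E
```

```text
C [ 0.57040695 -0.05611396  0.048     ] hub [ 0.57197485 -0.05650049  0.055     ] tab [ 0.47751121 -0.01974555  0.048     ] peg [0.59598672 0.01541782 0.048     ] [0.59472646 0.01494468 0.084     ] diam 0.1812749539446512 rP 0.0759678866056213 rT 0.09976110980105904
angles 2.7684378574602073 1.2273670106954828 1.2410462013336743 wheel -1.5410708467647245
side pred C [221.53145875 174.03728577] peg top [218.30959423 148.21543253]
oven bottom [ 0.66550054 -0.06785476  0.        ]
oven bottom [ 0.66340464 -0.41125053  0.        ]
oven top (194, 122) [ 0.725 -0.085  0.15 ]
oven top (194, 122) [ 0.703 -0.094  0.2  ]
oven top (194, 122) [ 0.682 -0.103  0.25 ]
oven top (326, 122) [ 0.723 -0.394  0.15 ]
oven top (326, 122) [ 0.702 -0.382  0.2  ]
oven top (326, 122) [ 0.68  -0.371  0.25 ]
oven top (194, 20) [ 0.996 -0.078  0.15 ]
oven top (194, 20) [ 0.956 -0.087  0.2  ]
oven top (194, 20) [ 0.917 -0.096  0.25 ]
case [0.68898252 0.15619858 0.06      ] [0.45962559 0.15539416 0.06      ]
```

Call:
{"method": "send_rows", "body": {
  "targets": [
    [[-30, -30, 0], 6, 0],
    [[-70, -68, 0], 14, 0],
    [[-110, -108, 0], 22, 0],
    [[-150, -148, 0], 31, 0],
    [[-190, -187, 0], 40, 0],
    [[-230, -226, 0], 49, 0],
    [[-270, -266, 0], 58, 0],
    [[-305, -300, 0], 64, 0],
    [[-327, -322, 0], 66.5, 0],
    [[-327, -322, 0], 66.5, 0],
    [[-327, -322, 0], 66.5, 0]
  ]
}}

```text
clock: 1.48
position: [0.4003, 0.1019, 0.2191]
tool_rot: [0.707, 0.707, -0.0, -0.001]
force: [1.5, 0.6, 0.2]
gripper_width: 0.0004
grasp_force: 0.0
```

Call:
{"method": "send_rows", "body": {
  "targets": [
    [[-30, 25, 0], 0, 0],
    [[-70, 60, 0], 0, 0],
    [[-110, 95, 30], 0, 0],
    [[-145, 122, 70], 0, 0],
    [[-158, 133, 110], 0, 0],
    [[-158, 133, 135], 0, 0],
    [[-158, 133, 147], 0, 0],
    [[-158, 133, 147], 0, 0],
    [[-158, 133, 147], 0, 0]
  ]
}}

```text
clock: 2.6
position: [0.5348, -0.0563, 0.0739]
tool_rot: [0.707, 0.707, 0.001, 0.001]
force: [0.5, 0.0, 1.0]
gripper_width: 0.0005
grasp_force: 0.0
```

```bash
python3 - <<'E'
from h import *
im=capture('side');cv2.imwrite('pics/s1.png',cv2.resize(im[90:240,140:300],(640,600),interpolation=cv2.INTER_CUBIC))
s=sense();print(s['clock'],s['position'],s['force'])
E
```

```text
2.65 [ 0.53496771 -0.05647521  0.07406436] [-0.02047074  1.38688759  0.87293609]
```

View pics/s1.png

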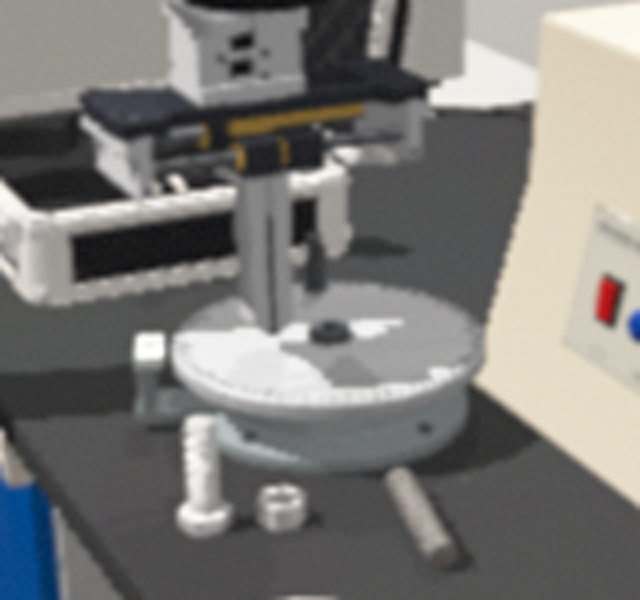

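The side view shows the finger tip at crop (275,325) just above the disc, the peg at (316,262) and the tab at (150,350). I'll calibrate the press on the standing disc first.

Call:
{"method": "send_rows", "body": {
  "targets": [
    [[0, 0, 8], 0, 0],
    [[0, 0, 11], 0, 0],
    [[0, 0, 13], 0, 0],
    [[0, 0, 13], 0, 0],
    [[0, 0, 13], 0, 0]
  ]
}}

```text
clock: 3.28
position: [0.5338, -0.0571, 0.0622]
tool_rot: [0.707, 0.707, -0.0, 0.0]
force: [-7.3, 0.2, 16.8]
gripper_width: 0.0007
grasp_force: 8.4
```

Call:
{"method": "send_rows", "body": {
  "targets": [
    [[0, 0, 2], 0, 0],
    [[0, 0, 2], 0, 0],
    [[0, 0, 2], 0, 0]
  ]
}}

```text
clock: 3.65
position: [0.5339, -0.0574, 0.0621]
tool_rot: [0.707, 0.707, -0.001, 0.0]
force: [-12.1, 1.5, 27.8]
gripper_width: 0.0004
grasp_force: 14.0
```

Call:
{"method": "send_rows", "body": {
  "targets": [
    [[0, 0, -30], 0, 0],
    [[0, 0, -70], 0, 0],
    [[35, 45, -70], 0, 0],
    [[75, 98, -70], 0, 0],
    [[75, 98, -70], 0, 0],
    [[75, 98, -40], 0, 0],
    [[75, 98, -14], 0, 0],
    [[75, 98, -14], 0, 0],
    [[75, 98, -14], 0, 0]
  ]
}}

```text
clock: 4.78
position: [0.6319, 0.0176, 0.0723]
tool_rot: [0.708, 0.707, 0.0, 0.0]
force: [0.2, 0.2, 0.5]
gripper_width: 0.0004
grasp_force: 0.0
```

```bash
python3 - <<'E'
from h import *
im=capture('side');cv2.imwrite('pics/s2.png',cv2.resize(im[90:240,140:300],(640,600),interpolation=cv2.INTER_CUBIC))
s=sense();print(s['clock'],s['position'],s['force'])
E
```

```text
4.825 [0.63253591 0.01769655 0.07293544] [-0.2439511  -0.30703737 -0.2791148 ]
```

View pics/s2.png

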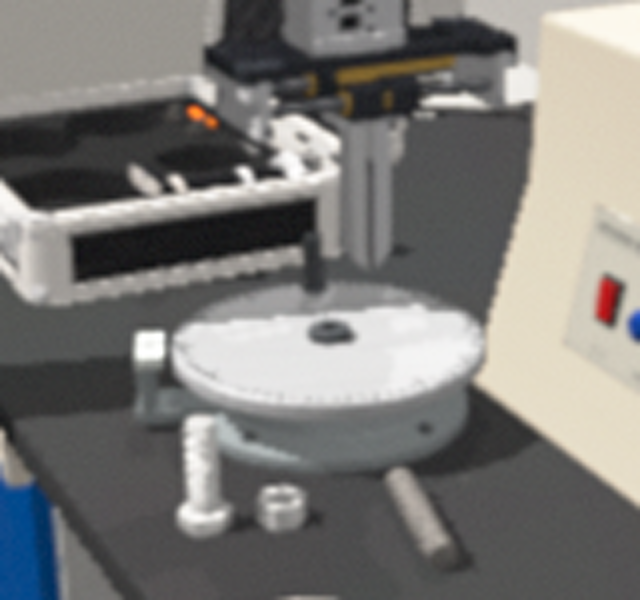

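The finger is just behind the peg (+x side), with its tip at crop (370,265) overlapping the peg's height at (313,262). Next is the flick.

Call:
{"method": "send_rows", "body": {
  "targets": [
    [[0, -3, 0], 0, 0],
    [[0, -10, 0], 0, 0],
    [[0, -21, 0], 0, 0],
    [[0, -38, 0], 0, 0],
    [[0, -58, 0], 0, 0],
    [[0, -60, 0], 0, 0],
    [[0, -60, -20], 0, 0],
    [[0, -60, -55], 0, 0],
    [[-35, -80, -55], 0, 0],
    [[-74, -98, -55], 0, 0]
  ]
}}

```text
clock: 6.08
position: [0.5343, -0.0562, 0.1275]
tool_rot: [0.707, 0.708, 0.001, 0.001]
force: [-0.4, -0.3, 0.2]
gripper_width: 0.0003
grasp_force: 0.0
```

```bash
cat > m.py <<'E'
from h import *
import sys
C=np.array([.571,-.0563]);T0=2.768
def shoot(n,tag):
    F=[];t=[]
    for i in range(n):
        t.append(sense()['clock']);F.append(capture('side'))
    np.savez(f'{tag}.npz',F=F,t=t);return F,t
def angle(im):
    g=cv2.cvtColor(im,cv2.COLOR_BGR2GRAY)
    m=((g<75)*255).astype(np.uint8)
    return g,m
E
python3 - <<'E'
from m import *
F,t=shoot(3,'a');print(t)
g=np.hstack([cv2.resize(f[130:210,170:270],(266,213)) for f in F]);cv2.imwrite('pics/s3.png',g)
E
```

```text
[6.075, 6.125, 6.175]
```

View pics/s3.png

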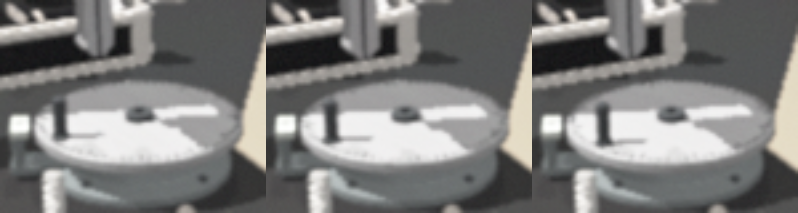

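The three frames show the peg moving right just past the tab: its foot goes from full-image (193,182) to (197,184.5) in 0.1 s. I'll get the speed from a fit.

```bash
cat >> m.py <<'E'
def poly(r,z=.048):
    return np.array([proj('side',[C[0]+r*np.cos(a),C[1]+r*np.sin(a),z]) for a in np.linspace(0,6.28,60)]).round().astype(np.int32)
def meas(im):
    g=cv2.cvtColor(im,cv2.COLOR_BGR2GRAY);m=np.zeros_like(g)
    cv2.fillPoly(m,[poly(.086)],255);cv2.fillPoly(m,[poly(.022,.051)],0)
    d=((g<75)&(m>0)).astype(np.uint8)
    n,l,st,ce=cv2.connectedComponentsWithStats(d,connectivity=8)
    if n<2:return None
    k=1+np.argmax(st[1:,4]);ys,xs=np.where(l==k);b=ys.max()
    u=(xs[ys>b-6].min()+xs[ys>b-6].max())/2
    cam=-camera_info('side')['R'].T@camera_info('side')['t']
    p=ray('side',(u,b+.5),.048)[:2];v=p-cam[:2];p=p+v/np.linalg.norm(v)*.007-C
    return round(float((np.arctan2(p[1],p[0])-T0)%(2*np.pi)),3),round(float(np.hypot(*p)),3),st[k].tolist(),(u,int(b))
E
python3 - <<'E'
from m import *
d=np.load('a.npz')
F,t=shoot(4,'b')
for a,f in list(zip(d['t'],d['F']))+list(zip(t,F)):print(a,meas(f))
E
```

```text
6.075 (0.335, 0.071, [191, 168, 4, 13, 35], (np.float64(192.5), 180))
6.125 (0.498, 0.073, [193, 169, 3, 14, 36], (np.float64(194.0), 182))
6.175 (0.619, 0.07, [195, 170, 4, 14, 32], (np.float64(197.0), 183))
6.225 (0.722, 0.071, [198, 171, 3, 14, 36], (np.float64(199.0), 184))
6.275 (0.859, 0.07, [201, 172, 4, 14, 41], (np.float64(202.5), 185))
6.325 (0.955, 0.066, [204, 173, 4, 13, 30], (np.float64(206.0), 185))
6.375 (1.098, 0.067, [208, 174, 4, 13, 38], (np.float64(209.5), 186))
```

Call:
{"method": "send_rows", "body": {
  "targets": [
    [[0, 0, 20], 0, 0],
    [[0, 0, 40], 0, 0],
    [[0, 0, 52], 0, 0],
    [[0, 0, 58], 0, 0],
    [[0, 0, 58], 0, 0],
    [[0, 0, 58], 0, 0],
    [[0, 0, 58], 0, 0],
    [[0, 0, 58], 0, 0],
    [[0, 0, 58], 0, 0],
    [[0, 0, 58], 0, 0],
    [[0, 0, 58], 0, 0],
    [[0, 0, 58], 0, 0]
  ]
}}

```text
clock: 7.92
position: [0.5337, -0.0557, 0.0684]
tool_rot: [0.707, 0.707, -0.0, -0.0]
force: [0.8, -0.5, 0.2]
gripper_width: 0.0002
grasp_force: 0.0
```

Call:
{"method": "send_rows", "body": {
  "targets": [
    [[0, 0, 0], 0, 0],
    [[0, 0, 0], 0, 0],
    [[0, 0, 0], 0, 0],
    [[0, 0, 0], 0, 0],
    [[0, 0, 0], 0, 0],
    [[0, 0, 0], 0, 0],
    [[0, 0, 0], 0, 0],
    [[0, 0, 0], 0, 0],
    [[0, 0, 0], 0, 0],
    [[0, 0, 0], 0, 0],
    [[0, 0, 0], 0, 0],
    [[0, 0, 0], 0, 0]
  ]
}}

```text
clock: 9.43
position: [0.5337, -0.0557, 0.0685]
tool_rot: [0.707, 0.707, -0.0, 0.0]
force: [-0.3, 0.4, -0.3]
gripper_width: 0.0005
grasp_force: 0.0
```

Call:
{"method": "send_rows", "body": {
  "targets": [
    [[0, 0, 0], 0, 0],
    [[0, 0, 0], 0, 0],
    [[0, 0, 0], 0, 0],
    [[0, 0, 0], 0, 0],
    [[0, 0, 0], 0, 0],
    [[0, 0, 0], 0, 0],
    [[0, 0, 0], 0, 0],
    [[0, 0, 0], 0, 0],
    [[0, 0, 0], 0, 0],
    [[0, 0, 0], 0, 0],
    [[0, 0, 0], 0, 0],
    [[0, 0, 0], 0, 0]
  ]
}}

```text
clock: 10.92
position: [0.5337, -0.0557, 0.0685]
tool_rot: [0.707, 0.707, -0.0, 0.0]
force: [1.1, 0.0, -0.1]
gripper_width: 0.0004
grasp_force: 0.0
```

Call:
{"method": "send_rows", "body": {
  "targets": [
    [[0, 0, 0], 0, 0],
    [[0, 0, 0], 0, 0],
    [[0, 0, 0], 0, 0],
    [[0, 0, 0], 0, 0],
    [[0, 0, 0], 0, 0],
    [[0, 0, 0], 0, 0],
    [[0, 0, 0], 0, 0],
    [[0, 0, 0], 0, 0],
    [[0, 0, 0], 0, 0],
    [[0, 0, 0], 0, 0],
    [[0, 0, 0], 0, 0],
    [[0, 0, 0], 0, 0]
  ]
}}

```text
clock: 12.42
position: [0.5338, -0.0557, 0.0684]
tool_rot: [0.707, 0.707, 0.0, 0.0]
force: [0.2, 0.7, -0.3]
gripper_width: 0.0005
grasp_force: 0.0
```

```bash
python3 - <<'E'
from m import *
F,t=shoot(8,'c')
for a,f in zip(t,F):print(a,meas(f))
print(sense()['position'],sense()['force'])
E
```

```text
12.425 (0.328, 0.072, [191, 168, 3, 13, 35], (np.float64(192.0), 180))
12.475 (0.422, 0.071, [192, 169, 4, 13, 34], (np.float64(193.5), 181))
12.525 (0.525, 0.07, [194, 170, 4, 13, 36], (np.float64(195.5), 182))
12.575 (0.63, 0.07, [196, 171, 4, 13, 33], (np.float64(197.5), 183))
12.625 (0.733, 0.07, [198, 171, 4, 14, 37], (np.float64(199.5), 184))
12.675 (0.782, 0.067, [200, 172, 4, 13, 35], (np.float64(201.5), 184))
12.725 (0.899, 0.068, [203, 172, 3, 14, 36], (np.float64(204.0), 185))
12.775 (1.01, 0.07, [205, 171, 4, 16, 41], (np.float64(206.5), 186))
[ 0.53374821 -0.05573474  0.06846228] [ 0.36602061 -0.01355991 -0.60495223]
```

Call:
{"method": "send_rows", "body": {
  "targets": [
    [[0, 0, 0], 0, 0],
    [[0, 0, 0], 0, 0],
    [[0, 0, 0], 0, 0],
    [[0, 0, 0], 0, 0],
    [[0, 0, 0], 0, 0],
    [[0, 0, 0], 0, 0],
    [[0, 0, 0], 0, 0],
    [[0, 0, 0], 0, 0],
    [[0, 0, 0], 0, 0],
    [[0, 0, 0], 0, 0],
    [[0, 0, 0], 0, 0],
    [[0, 0, 0], 0, 0]
  ]
}}

```text
clock: 14.32
position: [0.5337, -0.0557, 0.0685]
tool_rot: [0.707, 0.707, -0.0, 0.0]
force: [0.3, -0.6, 0.2]
gripper_width: 0.0005
grasp_force: 0.0
```

Call:
{"method": "send_rows", "body": {
  "targets": [
    [[0, 0, 0], 0, 0],
    [[0, 0, 0], 0, 0],
    [[0, 0, 0], 0, 0],
    [[0, 0, 0], 0, 0],
    [[0, 0, 0], 0, 0],
    [[0, 0, 0], 0, 0],
    [[0, 0, 0], 0, 0],
    [[0, 0, 0], 0, 0],
    [[0, 0, 0], 0, 0],
    [[0, 0, 0], 0, 0],
    [[0, 0, 0], 0, 0],
    [[0, 0, 0], 0, 0]
  ]
}}

```text
clock: 15.82
position: [0.5337, -0.0557, 0.0684]
tool_rot: [0.707, 0.707, -0.0, -0.0]
force: [0.6, -0.8, 0.4]
gripper_width: 0.0005
grasp_force: 0.0
```

Call:
{"method": "send_rows", "body": {
  "targets": [
    [[0, 0, 0], 0, 0],
    [[0, 0, 0], 0, 0],
    [[0, 0, 0], 0, 0],
    [[0, 0, 0], 0, 0],
    [[0, 0, 0], 0, 0],
    [[0, 0, 0], 0, 0],
    [[0, 0, 0], 0, 0],
    [[0, 0, 0], 0, 0],
    [[0, 0, 0], 0, 0],
    [[0, 0, 0], 0, 0],
    [[0, 0, 0], 0, 0],
    [[0, 0, 0], 0, 0]
  ]
}}

```text
clock: 17.32
position: [0.5338, -0.0557, 0.0685]
tool_rot: [0.707, 0.707, -0.0, 0.0]
force: [-0.3, 0.2, 0.4]
gripper_width: 0.0006
grasp_force: 0.0
```

Call:
{"method": "send_rows", "body": {
  "targets": [
    [[0, 0, 0], 0, 0],
    [[0, 0, 0], 0, 0],
    [[0, 0, 0], 0, 0],
    [[0, 0, 0], 0, 0],
    [[0, 0, 0], 0, 0],
    [[0, 0, 0], 0, 0],
    [[0, 0, 0], 0, 0],
    [[0, 0, 0], 0, 0],
    [[0, 0, 0], 0, 0],
    [[0, 0, 0], 0, 0],
    [[0, 0, 0], 0, 0],
    [[0, 0, 0], 0, 0]
  ]
}}

```text
clock: 18.82
position: [0.5337, -0.0557, 0.0684]
tool_rot: [0.707, 0.707, -0.0, 0.0]
force: [0.3, 0.1, 1.2]
gripper_width: 0.0002
grasp_force: 0.0
```

```bash
sed -i 's/\*\.007-C/*.0015-C/' m.py; python3 - <<'E'
from m import *
F,t=shoot(30,'d')
for k in 'abcd':
  d=np.load(k+'.npz')
  for a,f in zip(d['t'],d['F']):
    r=meas(f);print(k,round(float(a),3),r and (r[0],r[1],r[2][2:],r[3]))
E
```

```text
a 6.075 (0.406, 0.073, [4, 13, 35], (np.float64(192.5), 180))
a 6.125 (0.563, 0.075, [3, 14, 36], (np.float64(194.0), 182))
a 6.175 (0.68, 0.074, [4, 14, 32], (np.float64(197.0), 183))
b 6.225 (0.777, 0.074, [3, 14, 36], (np.float64(199.0), 184))
b 6.275 (0.907, 0.074, [4, 14, 41], (np.float64(202.5), 185))
b 6.325 (0.999, 0.07, [4, 13, 30], (np.float64(206.0), 185))
b 6.375 (1.131, 0.072, [4, 13, 38], (np.float64(209.5), 186))
c 12.425 (0.399, 0.074, [3, 13, 35], (np.float64(192.0), 180))
c 12.475 (0.49, 0.074, [4, 13, 34], (np.float64(193.5), 181))
c 12.525 (0.591, 0.073, [4, 13, 36], (np.float64(195.5), 182))
c 12.575 (0.691, 0.073, [4, 13, 33], (np.float64(197.5), 183))
c 12.625 (0.789, 0.074, [4, 14, 37], (np.float64(199.5), 184))
c 12.675 (0.836, 0.071, [4, 13, 35], (np.float64(201.5), 184))
c 12.725 (0.945, 0.072, [3, 14, 36], (np.float64(204.0), 185))
c 12.775 (1.048, 0.075, [4, 16, 41], (np.float64(206.5), 186))
d 18.825 (3.842, 0.076, [4, 4, 13], (np.float64(244.5), 165))
d 18.875 (3.933, 0.078, [5, 3, 11], (np.float64(243.0), 164))
d 18.925 (3.971, 0.076, [4, 3, 11], (np.f
[... 293 characters left out ...]
2, 8], (np.float64(232.5), 162))
d 19.225 (4.368, 0.076, [4, 2, 8], (np.float64(230.5), 162))Traceback (most recent call last):
  File "<stdin>", line 6, in <module>
  File "m.py", line 17, in meas
    cv2.fillPoly(m,[poly(.086)],255);cv2.fillPoly(m,[poly(.022,.051)],0)
                    ~~~~^^^^^^
  File "m.py", line 14, in poly
    return np.array([proj('side',[C[0]+r*np.cos(a),C[1]+r*np.sin(a),z]) for a in np.linspace(0,6.28,60)]).round().astype(np.int32)
                     ~~~~^^^^^^^^^^^^^^^^^^^^^^^^^^^^^^^^^^^^^^^^^^^^^^
  File "h.py", line 7, in proj
    c=camera_info(n);p=c['mtx']@(c['R']@np.array(X)+c['t']);return p[:2]/p[2]
ValueError: time passes only in moves, steps and waits
```

```bash
python3 - <<'E'
s=open('h.py').read()
s=s.replace("def ray","_c={n:camera_info(n) for n in('side','top')}\ndef ray").replace("c=camera_info(n)","c=_c[n]")
open('h.py','w').write(s)
m=open('m.py').read().replace("camera_info('side')","_c['side']").replace("from h import *","from h import *\nfrom h import _c");open('m.py','w').write(m)
E
cat > fit.py <<'E'
from m import *
from scipy.optimize import least_squares
def fit(sets,pr=()):
    D=[]
    for k in sets:
        d=np.load(k+'.npz')
        for a,f in zip(d['t'],d['F']):
            r=meas(f)
            if r and r[1]>.066 and r[1]<.085: D.append((a,r[0]))
            if k in pr:print(k,round(float(a),3),r and (r[0],r[1]))
    D=np.array(D);w=lambda e:(e+np.pi)%(2*np.pi)-np.pi
    mod=lambda p,t:p[0]+p[1]*(t-12)-.5*p[2]*(t-12)**2
    s=least_squares(lambda p:w(mod(p,D[:,0])-D[:,1]),[0.399-.425*1.8,1.8,.07],loss='soft_l1',f_scale=.05)
    return s.x,mod,np.abs(s.fun)
E
python3 - <<'E'
from fit import *
p,mod,e=fit('abcd','d');print(p,e.mean(),e.max());t=sense()['clock']
print(t,'theta',mod(p,t),'w',p[1]-p[2]*(t-12))
T=np.arange(t,t+25,.001);th=mod(p,T)
for k in range(1,12):
    if th[0]<k*2*np.pi<th.max():
        i=np.argmax(th>k*2*np.pi);print(k,T[i],p[1]-p[2]*(T[i]-12))
E
```

```text
d 18.825 (3.842, 0.076)
d 18.875 (3.933, 0.078)
d 18.925 (3.971, 0.076)
d 18.975 (4.01, 0.074)
d 19.025 (4.098, 0.077)
d 19.075 (4.154, 0.075)
d 19.125 (4.214, 0.073)
d 19.175 (4.307, 0.078)
d 19.225 (4.368, 0.076)
d 19.275 (4.431, 0.075)
d 19.325 (4.495, 0.075)
d 19.375 (4.544, 0.074)
d 19.425 (4.61, 0.074)
d 19.475 (4.693, 0.074)
d 19.525 (4.741, 0.075)
d 19.575 (4.821, 0.076)
d 19.625 (4.868, 0.077)
d 19.675 (4.899, 0.077)
d 19.725 None
d 19.775 None
d 19.825 None
d 19.875 None
d 19.925 None
d 19.975 None
d 20.025 None
d 20.075 None
d 20.125 (5.516, 0.078)
d 20.175 (5.588, 0.074)
d 20.225 (5.606, 0.076)
d 20.275 (5.697, 0.076)
[-0.33464498  1.77721856  0.07104423] 0.01609796787801258 0.05103364303970892
20.325 theta 11.998817215717116 w 1.1857753600473655
2 20.811000000000593 1.1512478650175493
3 27.758000000009083 0.657703609930856
```

Call:
{"method": "send_rows", "body": {
  "targets": [
    [[0, 0, 0], 0, 0],
    [[0, 0, 0], 0, 0],
    [[0, 0, 4], 0, 0],
    [[0, 0, 9], 0, 0],
    [[0, 0, 9.5], 0, 0],
    [[0, 0, 9.5], 0, 0],
    [[0, 0, 9.5], 0, 0],
    [[0, 0, 9.5], 0, 0]
  ]
}}

```text
clock: 21.32
position: [0.5341, -0.0562, 0.0622]
tool_rot: [0.707, 0.707, -0.0, 0.0]
force: [-8.3, 1.2, 20.4]
gripper_width: 0.0008
grasp_force: 10.2
```

```bash
python3 - <<'E'
from m import *
F,t=shoot(3,'e')
for a,f in zip(t,F):print(a,meas(f))
cv2.imwrite('pics/s4.png',cv2.resize(F[-1][90:240,140:300],(640,600),interpolation=cv2.INTER_CUBIC))
E
```

```text
21.325 (6.197, 0.075, [188, 168, 3, 7, 20], (np.float64(189.0), 174))
21.375 (6.197, 0.075, [188, 168, 3, 7, 20], (np.float64(189.0), 174))
21.425 (6.197, 0.075, [188, 168, 3, 7, 20], (np.float64(189.0), 174))
```

View pics/s4.png

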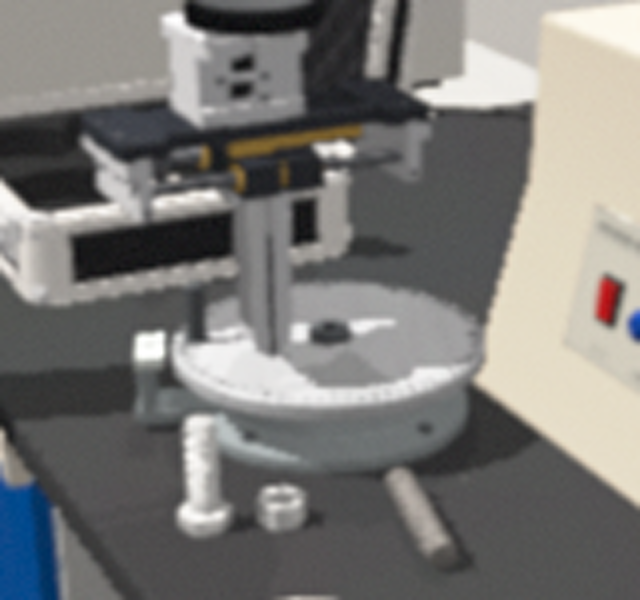

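The disc stands still with the peg at crop (196,318), in front of the tab at (150,350), about −5° off. I'll lift off now.

Call:
{"method": "send_rows", "body": {
  "targets": [
    [[0, 0, -3], 0, 0],
    [[0, 0, -10], 0, 0],
    [[0, 0, -30], 0, 0],
    [[0, 0, -60], 0, 0],
    [[0, 0, -90], 0, 0],
    [[0, 0, -100], 0, 0],
    [[0, 0, -100], 0, 0],
    [[0, 0, -100], 0, 0],
    [[0, 0, -100], 0, 0]
  ]
}}

```text
clock: 22.6
position: [0.5327, -0.0555, 0.1574]
tool_rot: [0.707, 0.707, -0.001, -0.001]
force: [-0.6, -0.1, -0.5]
gripper_width: 0.0004
grasp_force: 0.0
```

```bash
python3 - <<'E'
from m import *
F,t=shoot(3,'f')
for a,f in zip(t,F):print(a,meas(f))
print(hand_in())
E
```

```text
22.6 (6.196, 0.076, [187, 168, 4, 7, 21], (np.float64(188.5), 174))
22.65 (6.196, 0.076, [187, 168, 4, 7, 21], (np.float64(188.5), 174))
22.7 (6.197, 0.075, [188, 168, 3, 7, 20], (np.float64(189.0), 174))
the job is handed in; nothing more can be done
None
```

I flicked the wheel to about 2.2 rad/s and braked it on its flat face several turns later. It stopped with the peg about 5° short of the tab's middle, inside the 15° limit, and the finger is lifted clear. The job is handed in at about 23 s, with no verdict returned.

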